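# Assemble the tiered display stand

### The job

Put the little tiered display stand together: thread the three round wooden trays, hubs up, onto the plinth's dowel in order of size, the largest first at the bottom, then the medium one, then the smallest on top, each fully down on what is below it. Lower each tray down the dowel rather than letting it drop, let go, and leave the other things on the bench where they are.

Things in the scene. Friction and masses are not known exactly. Their poses are not given: they have to be found in the camera images.
- dowel_foot (a point): Foot of the plinth's dowel, on its axis at the plinth's top face; z up. The fixed plinth is a brown wooden disc 130 mm across and 20 mm high on the table; from the middle of its top rises a fixed upright dowel, 18 mm thick and 84 mm tall, whose last 12 mm taper to 8 mm. With all trays on, the dowel ends 24 mm up inside the smallest tray, 6 mm below the top of its hub.
- large_center (a point): Largest tray of the stand, loose: a flat round light-wood disc 140 mm across and 10 mm thick with a round hub 46 mm across rising 20 mm above it in the middle (30 mm high in all), and a 21.5 mm bore straight through disc and hub. It lies hub up. The point is on the bore's axis half-way up, 15 mm above the underside; z is the axis, up. Grasp it by the hub from above. Weighs 40 to 180 g.
- medium_center (a point): Medium tray of the stand, loose: a flat round light-wood disc 110 mm across and 10 mm thick with a round hub 46 mm across rising 20 mm above it in the middle (30 mm high in all), and a 21.5 mm bore straight through disc and hub. It lies hub up. The point is on the bore's axis half-way up, 15 mm above the underside; z is the axis, up. Grasp it by the hub from above. Weighs 40 to 180 g.
- small_center (a point): Smallest tray of the stand, loose: a flat round light-wood disc 80 mm across and 10 mm thick with a round hub 46 mm across rising 20 mm above it in the middle (30 mm high in all), and a 21.5 mm bore straight through disc and hub. It lies hub up. The point is on the bore's axis half-way up, 15 mm above the underside; z is the axis, up. Grasp it by the hub from above. Weighs 40 to 180 g.
- large_tray: Same largest tray, origin at the centre of its underside.
- medium_tray: Same medium tray, origin at the centre of its underside.
- small_tray: Same smallest tray, origin at the centre of its underside.
- pebble_center (a point): Centre of a flat grey pebble, 54 mm across, 15 mm high; a bystander.
- offcut_center (a point): Centre of a small wood offcut, 45 x 45 x 24 mm high; a bystander.
- gourd_center (a point): Mid-height of a standing dried gourd, 51 mm across at its belly, 84 mm high; a bystander.
- brush_grip (a point): Handle of a brush, 170 mm long, lying on the table; a bystander.
Not all that is in view belongs to the job. Leave any black or green look-alike of the medium_tray alone.

How it is judged:
By the outcome, as a careful person would: the job done as asked, in the order asked, and still so for the second after the job is handed in, with the robot touching nothing.
It also fails if it takes over 72 s, if anything falls off the work surface, if the arm or the gripper's body presses on something with over 40 N, if the wrist force passes 120 N, or if a joint passes its speed limit or range.

### The arm

A 6-joint arm with a two-finger parallel gripper is mounted at the origin on the work surface. World frame = base frame: x ahead of the robot, y to its left, z up, the work surface at z = 0. Lengths are in mm, angles in rad, forces in N, time in s.
With the tool pointing down it reaches from about 400 to 925 mm from the base axis. Payload 12.5 kg.
Tool frame: the origin (TCP) lies at the very end of the fingers, on their centre line; the grasp point (between the pads) lies 19 mm behind it; z points along the fingers, y is the direction in which the jaws open and shut (so a half turn about z gives the same grasp; the last joint's range is limited). The gripper opens to 95 mm and grips with 3 to 60 N. Pads are 20 mm wide; open, the fingers measure 119 mm over their backs; the gripper's body (75 mm by 180 mm) begins 59 mm behind the grasp point.
Start: joints at [-1.36, 0.491, 1.559, -0, 1.092, -0.106], TCP at [194.728, -593.909, 214.661] pointing down, gripper open.
Joint ranges: [-3.1, 3.1], [-0.84, 2.19], [0.05, 2.79], [-1.13, 4.28], [0.06, 2.93], [-2.69, 2.69]. Speed limits (rad/s): [2.22, 2.22, 2.79, 3.14, 3.14, 3.14].

### API

Orientations are given as [roll, pitch, yaw] about the fixed x, y, z axes, in that order (R = Rz(yaw) Ry(pitch) Rx(roll)).
In Python, from cell import env gives the robot as it stands.
- The arm moves only by the shell command python3 -m pendant 'ROWS'. ROWS is JSON, a list that holds one entry, the list of rows, each a list of 5 numbers: the opening, from 0 (shut) to 1 (fully open), then the shift along the tool's x, y, z in m, then the turn about the tool's z in rad. A call has exactly 8 rows; each row is the pose to reach, as a shift and turn from the pose commanded when the call began, along the tool's axes at that moment; what a row does not reach only later rows make up. A row lasts 1/10 s, in which the tool goes at most 50 mm and 8.59 degrees, less where a joint would pass 70% of its speed; a pose out of reach is approached as far as the arm can. A call with a gripper value outside its range is refused whole. The fingers move at their own pace and stop on an object; the grip force is fixed at half the most. Time passes only in rows, so rows that repeat a pose let the fingers close, or fill a call up. It gives the time, the measured TCP pose, the force and the opening at its end, in the units of the state.
- env.state(): the state, without advancing time (a new reading comes with each control period).
- env.read_camera(name): name is "scene" or "top" or "wrist"; returns a dict with "image" (480x640x3 uint8, blue, green, red), "range_z" (480x640 float32, mm along the optical axis (not along the pixel's ray), 0 where there is no reading), "fx", "fy", "cx", "cy" (pixels), "rvec" (rotation vector, rad) and "tvec" (3), from world to camera coordinates, as OpenCV has them; the wrist camera has in their place "tool_from_camera" (4x4, takes a point from camera to tool coordinates, whose origin is the TCP and whose axes are the flange's). Camera axes: x right, y down, z forward; pixel columns grow to the right and rows downward; lengths in mm; the calibration is good to about 2 mm. The wrist camera is an equidistant fisheye: a pixel r from the principal point sees the ray r / f radians off the axis. A picture is of the moment at which its call begins: read the wrist's pose just before it.
- env.job_done(): hands the job in, once; it reports no verdict.
The state is a dict: "t": time; "joints": joint angles; "qvel": joint speeds; "tau": joint torques, N m; "eef_pos": TCP position; "tcp_rot": TCP orientation; "ft_force": force on the tool from outside, world axes, zero at the start; "moment": the same for the moment, N m; "opening": opening from 0.0 (shut) to 1.0 (fully open).
Only numpy, scipy, OpenCV 4.12 (cv2) and the standard library are available. Lean on these libraries where they do the work, as an engineer would, in place of code of your own. Each camera call takes 0.05 s, during which the arm holds its last target. There are 200 camera calls.

## Working session

There is one attempt and no reset: what is moved stays moved. The work goes in short steps, Python scripts to look and compute and a shell command to move; the robot and the scene stay as the last step left them, time stands still between calls to the robot, and variables do not carry over. Pictures are saved under pics/ and viewed, about 8 in all and at most 12, crops included, and the job is handed in when it is done.

```bash
mkdir -p pics; ls; python3 - <<'E'
from cell import env
import cv2,numpy as np
s=env.state();print({k:np.round(v,3).tolist() for k,v in s.items()})
for n in("top","scene"):
    c=env.read_camera(n);cv2.imwrite(f"pics/{n}0.png",c["image"]);np.savez(f"{n}0.npz",**c)
    print(n,{k:np.round(c[k],3).tolist() for k in("fx","fy","cx","cy","rvec","tvec")})
E
```

```text
pics
{'t': 0.0, 'joints': [-1.36, 0.492, 1.559, -0.0, 1.092, -0.106], 'qvel': [0.001, 0.002, -0.001, -0.001, 0.0, -0.0], 'tau': [0.002, -61.264, -25.817, 0.069, 0.048, -0.0], 'eef_pos': [194.656, -593.652, 214.064], 'tcp_rot': [-3.14, -0.0, 0.317], 'ft_force': [0.118, 0.186, 0.267], 'moment': [0.007, -0.001, 0.017], 'opening': 0.999}
top {'fx': 594.948, 'fy': 594.948, 'cx': 320.833, 'cy': 233.495, 'rvec': [2.14, -2.118, 0.148], 'tvec': [-59.606, 482.658, 1265.173]}
scene {'fx': 552.451, 'fy': 552.451, 'cx': 313.076, 'cy': 240.262, 'rvec': [2.163, 1.378, -0.431], 'tvec': [-169.691, -335.707, 1781.983]}
```

View pics/top0.png

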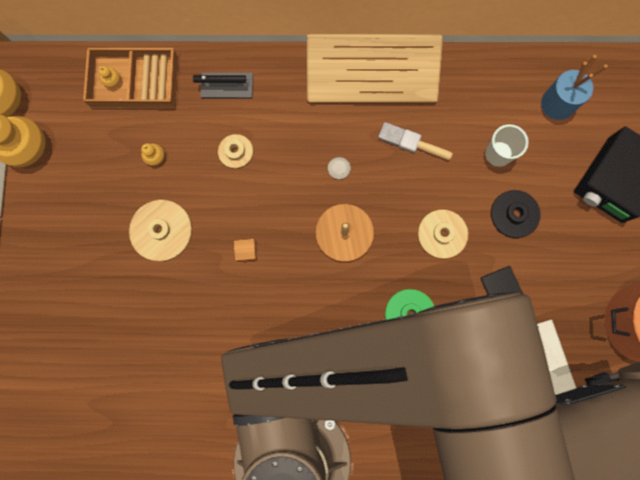

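View pics/scene0.png

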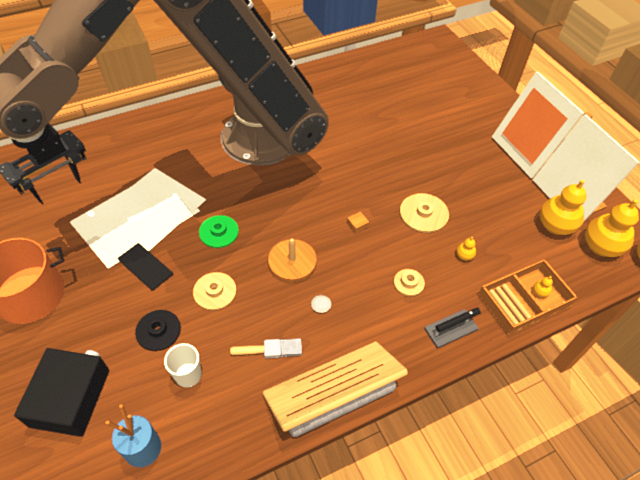

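Top view: large tray (160,230), small (235,151), medium (443,234), plinth with dowel (345,233). The black (516,213) and green (411,312) ones are look-alikes. The pebble is at (339,168), the offcut at (245,250), the gourd at (152,155) and the brush at (415,141). The scene view agrees with this.

```bash
cat > h.py <<'E'
import numpy as np,cv2
def ray(c,uv,z):
    R,_=cv2.Rodrigues(np.array(c["rvec"],float));t=np.array(c["tvec"],float).ravel()
    uv=np.atleast_2d(uv).astype(float)
    d=np.c_[(uv[:,0]-c["cx"])/c["fx"],(uv[:,1]-c["cy"])/c["fy"],np.ones(len(uv))]@R
    o=-R.T@t
    return o+d*((z-o[2])/d[:,2])[:,None]
def circ(p):
    A=np.c_[2*p[:,:2],np.ones(len(p))];s=np.linalg.lstsq(A,(p[:,:2]**2).sum(1),rcond=None)[0]
    return s[:2],np.sqrt(s[2]+s[:2]@s[:2])
def pts(c):  # world points from range
    R,_=cv2.Rodrigues(np.array(c["rvec"],float));t=np.array(c["tvec"],float).ravel()
    v,u=np.mgrid[:480,:640];z=c["range_z"]
    P=np.stack([(u-c["cx"])/c["fx"]*z,(v-c["cy"])/c["fy"]*z,z],-1)
    return (P-t)@R
E
python3 - <<'E'
from h import *
seeds={"top":dict(large=(160,230),small=(235,151),medium=(443,234),plinth=(345,233)),"scene":dict(large=(425,212),small=(409,282),medium=(215,290),plinth=(292,260))}
for cam in seeds:
    c=dict(np.load(f"{cam}0.npz"));P=pts(c);h=P[...,2]
    print(cam,"table z",np.median(h[270:330,100:200]) if cam=="top" else "")
    for n,(u,v) in seeds[cam].items():
        zt=20 if n=="plinth" else 10
        m=((h>zt-5)&(h<150)&(c["range_z"]>0)).astype(np.uint8)
        k,l=cv2.connectedComponents(m)[:2]
        w=np.zeros_like(l);w[v-40:v+40,u-40:u+40]=1
        lab=np.bincount((l*w)[(l*w)>0]).argmax()
        q=P[(l==lab)&(abs(h-zt)<4)]
        cn=max(cv2.findContours((l==lab).astype(np.uint8),0,cv2.CHAIN_APPROX_NONE)[0],key=len)[:,0]
        if n=="plinth": 
            cn=np.array([x for x in cn])
        ctr,r=circ(ray(c,cn,zt))
        up=P[(l==lab)&(h>zt+12)]
        print(n,"circle",ctr.round(1),round(r,1),"z",np.median(q[:,2]).round(1),"hub/dowel mean",up.mean(0).round(1),len(up),up[:,2].max().round(1) if len(up) else "")
E
```

```text
top table z 0.6267965710529708
large circle [493.1 309.3] 68.9 z 10.4 hub/dowel mean [492.6 308.6  30.2] 280 40.4
small circle [678.1 145.9] 39.0 z 10.1 hub/dowel mean [677.7 145.5  29.7] 268 39.1
medium circle [ 490.  -324.6] 53.6 z 9.8 hub/dowel mean [ 489.8 -324.6   29.3] 279 35.4
plinth circle [ 489.8 -105.3] 63.5 z 20.2 hub/dowel mean [ 486.8 -105.5   85.3] 87 110.5
scene table z 
large circle [496. 308.] 70.7 z 10.8 hub/dowel mean [498.2 306.   30.2] 167 38.5
small circle [681.6 144. ] 40.3 z 10.7 hub/dowel mean [683.5 142.9  30.1] 199 37.3
medium circle [ 494.  -326.7] 55.1 z 11.1 hub/dowel mean [ 495.5 -327.2   30.8] 211 37.2
plinth circle [ 493.9 -107.5] 64.3 z 20.8 hub/dowel mean [ 497.5 -109.5   73.4] 130 107.6
```

```bash
python3 -m pendant '[[[1,0.036,-0.031,0,0.04],[1,0.072,-0.062,0,0.08],[1,0.108,-0.092,0,0.12],[1,0.144,-0.123,0,0.16],[1,0.18,-0.154,0,0.2],[1,0.216,-0.185,0,0.24],[1,0.253,-0.216,0,0.28],[1,0.289,-0.247,0,0.317]]]'
```

```text
t: 0.9
eef_pos: [393.0, -267.4, 214.6]
tcp_rot: [3.142, 0.0, -0.002]
ft_force: [0.3, -0.1, 0.1]
opening: 1.003
```

```bash
python3 -m pendant '[[[1,0.017,-0.027,0,0],[1,0.033,-0.054,0,0],[1,0.05,-0.081,0,0],[1,0.067,-0.108,0,0],[1,0.083,-0.136,0,0],[1,0.0997,-0.1626,0,0],[1,0.0997,-0.1626,0,0],[1,0.0997,-0.1626,0,0]]]'; cat > w.py <<'E'
import sys,numpy as np,cv2
from cell import env
n=sys.argv[1]
s=env.state();c=env.read_camera("wrist")
cv2.imwrite(f"pics/{n}.png",c["image"]);np.savez(n+".npz",**c,pos=s["eef_pos"],rot=s["tcp_rot"])
print(np.round(s["eef_pos"],2),np.round(s["tcp_rot"],4),s["t"],c["fx"],c["cx"],c["cy"]);print(np.round(c["tool_from_camera"],3).tolist())
E
python3 w.py w1
```

```text
t: 1.7
eef_pos: [492.0, -106.2, 214.3]
tcp_rot: [3.142, 0.001, 0.001]
ft_force: [-0.5, -0.6, 0.2]
opening: 1.001
[ 492.02 -106.19  214.31] [3.1416e+00 8.0000e-04 1.4000e-03] 1.7 371.64829954431775 319.9117013815311 247.39750321496967
[[0.001, -0.971, -0.241, 70.047], [1.0, 0.001, -0.001, -0.489], [0.001, -0.241, 0.971, -170.211], [0.0, 0.0, 0.0, 1.0]]
```

View pics/w1.png

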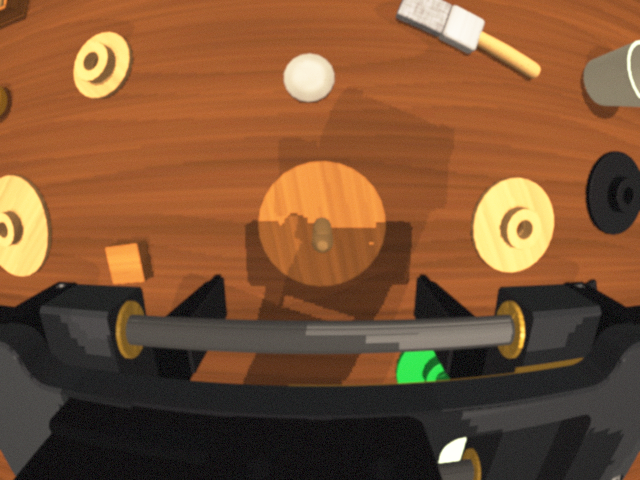

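The wrist view shows the plinth centred at about (322,223), its dowel tip near (321,240), the medium tray at (514,225) and the small one at (102,65). Next I fit these on their known planes.

```bash
cat > wf.py <<'E'
import sys,json
from h import *
from scipy.spatial.transform import Rotation as Ro
def load(n):
    c=dict(np.load(n+".npz"));T=c["tool_from_camera"];R=Ro.from_euler("xyz",c["rot"]).as_matrix()
    return c,R@T[:3,:3],R@T[:3,3]+c["pos"]
def dirs(c,uv):
    d=np.atleast_2d(uv)-[float(c["cx"]),float(c["cy"])];r=np.linalg.norm(d,axis=-1)+1e-9;t=r/float(c["fx"])
    return np.c_[d*(np.sin(t)/r)[:,None],np.cos(t)]
def plane(n,uv,z):
    c,R,o=load(n);d=dirs(c,uv)@R.T
    return o+d*((z-o[2])/d[:,2])[:,None]
def world(n):
    c,R,o=load(n);v,u=np.mgrid[:480,:640];d=dirs(c,np.c_[u.ravel(),v.ravel()])
    return (o+(d*(c["range_z"].ravel()/d[:,2])[:,None])@R.T).reshape(480,640,3),c["range_z"]>0
def fit(n,u,v,lo,hi,zt,rmax):
    """circle through the outline of the blob with heights lo..hi around pixel u,v, outline cast on zt"""
    P,ok=world(n);c0=plane(n,(u,v),zt)[0]
    m=(ok&(P[...,2]>lo)&(P[...,2]<hi)&(np.hypot(*(P[...,:2]-c0[:2]).transpose(2,0,1))<rmax)).astype(np.uint8)
    cn=max(cv2.findContours(m,0,cv2.CHAIN_APPROX_NONE)[0],key=cv2.contourArea)[:,0]
    p=plane(n,cn,zt);ctr,r=circ(p)
    for _ in range(5):
        e=abs(np.hypot(*(p[:,:2]-ctr).T)-r);ctr,r=circ(p[e<=max(1.,2*np.median(e))])
    return ctr.round(1),round(r,1),len(p)
E
python3 - <<'E'
from wf import *
print("plinth",fit("w1",322,223,14,26,20,85))
print("dowel tip",fit("w1",321,240,96,112,104,25))
P,ok=world("w1")
for lo,hi in((35,55),(55,75),(75,95),(95,112)):
    m=ok&(P[...,2]>lo)&(P[...,2]<hi);m[:, :250]=0;m[:,390:]=0;m[:160]=0;m[275:]=0
    v,u=np.nonzero(m);print(lo,len(u),u.mean().round(1),v.mean().round(1),v.min(),v.max(),u.min(),u.max(),P[m].mean(0).round(1))
print("med disc",fit("w1",514,225,5,15,10,75),"hub",fit("w1",520,230,24,36,30,40))
print("small disc",fit("w1",102,65,5,15,10,60),"hub",fit("w1",96,62,24,36,30,40))
E
python3 - <<'E'
import cv2;i=cv2.imread('pics/w1.png')[150:300,240:400];cv2.imwrite('pics/w1c.png',cv2.resize(i,None,fx=4,fy=4,interpolation=2)[:600])
E
```

```text
plinth (array([ 494.6, -107. ]), np.float64(63.7), 372)
dowel tip (array([ 495.9, -107.4]), np.float64(6.5), 56)
35 66 322.4 222.8 219 229 312 331 [ 501.1 -107.7   44.8]
55 81 321.5 227.3 223 234 312 332 [ 500.9 -106.8   65.7]
75 166 321.5 235.1 227 251 311 332 [ 498.8 -106.7   88.4]
95 271 322.2 242.5 233 251 312 331 [ 495.4 -107.3  100.4]
med disc (array([ 495. , -325.1]), np.float64(54.3), 257) hub (array([ 495.3, -324.8]), np.float64(23.0), 114)
small disc (array([681.7, 143.2]), np.float64(39.8), 266) hub (array([681.5, 142.9]), np.float64(23.3), 109)
```

View pics/w1c.png

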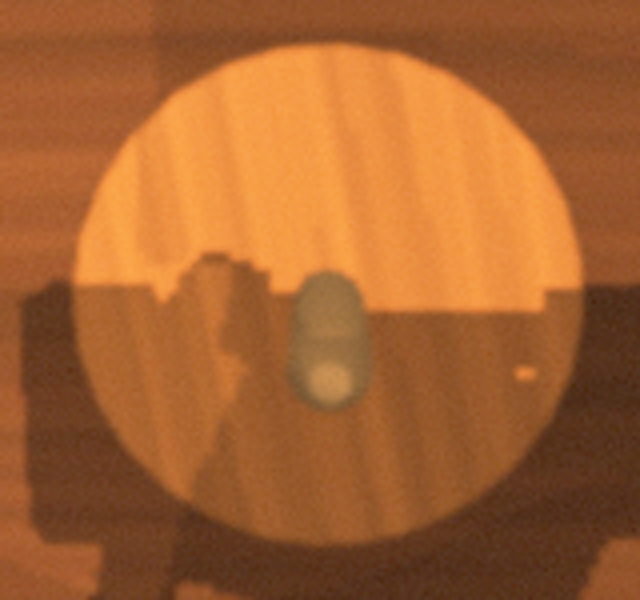

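```bash
python3 - <<'E'
from wf import *
print(plane("w1",(322.1,245.4),104))
E
python3 -m pendant '[[[1,0,-0.05,0,0],[1,0,-0.1,0,0],[1,0,-0.15,0,0],[1,0,-0.2,0,0],[1,0,-0.25,0,0],[1,0,-0.3,0,0],[1,0.001,-0.35,0,0],[1,0.002,-0.39,0,0]]]'
```

```text
[[ 493.91660166 -107.17446614  104.        ]]
t: 2.55
eef_pos: [494.2, 284.8, 214.6]
tcp_rot: [3.142, -0.0, -0.001]
ft_force: [-0.2, -0.4, 0.1]
opening: 1.0
```

```bash
python3 -m pendant '[[[1,0.0005,-0.0245,0,0],[1,0.0005,-0.0245,0,0],[1,0.0005,-0.0245,0,0],[1,0.0005,-0.0245,0,0],[1,0.0005,-0.0245,0,0],[1,0.0005,-0.0245,0,0],[1,0.0005,-0.0245,0,0],[1,0.0005,-0.0245,0,0]]]'; python3 w.py w2; python3 - <<'E'
from wf import *
print("disc",fit("w2",322,223,5,15,10,90),"hub",fit("w2",322,230,24,36,30,40))
E
```

```text
t: 3.35
eef_pos: [494.8, 307.6, 214.7]
tcp_rot: [3.142, -0.0, -0.001]
ft_force: [0.1, -0.1, 1.1]
opening: 0.999
[494.8  307.64 214.66] [ 3.1415e+00 -1.0000e-04 -6.0000e-04] 3.35 371.64829954431775 319.9117013815311 247.39750321496967
[[0.001, -0.971, -0.241, 70.046], [1.0, 0.001, -0.001, -0.493], [0.001, -0.241, 0.971, -170.209], [0.0, 0.0, 0.0, 1.0]]
disc (array([497.5, 308.4]), np.float64(68.9), 391) hub (array([497.6, 308.3]), np.float64(22.2), 134)
```

```bash
python3 -m pendant '[[[1,0.0027,-0.0007,0.035,0],[1,0.0027,-0.0007,0.07,0],[1,0.0027,-0.0007,0.105,0],[1,0.0027,-0.0007,0.14,0],[1,0.0027,-0.0007,0.17,0],[1,0.0027,-0.0007,0.19,0],[1,0.0027,-0.0007,0.2005,0],[1,0.0027,-0.0007,0.2005,0]]]'; python3 -m pendant '[[[0.3,0,0,0,0],[0.3,0,0,0,0],[0.3,0,0,0,0],[0.3,0,0,0,0],[0.3,0,0,0,0],[0.3,0,0,0,0],[0.3,0,0,0,0],[0.3,0,0,0,0]]]'
```

```text
t: 4.2
eef_pos: [497.0, 308.4, 13.1]
tcp_rot: [3.141, 0.002, -0.0]
ft_force: [0.1, 0.8, 1.2]
opening: 0.997
t: 5.0
eef_pos: [497.4, 308.6, 14.2]
tcp_rot: [3.141, 0.0, -0.0]
ft_force: [-0.6, 0.1, 1.8]
opening: 0.477
```

```bash
python3 -m pendant '[[[0.3,0,0,-0.01,0],[0.3,0,0,-0.03,0],[0.3,0,0,-0.06,0],[0.3,0,0,-0.09,0],[0.3,0,0,-0.115,0],[0.3,0,0,-0.13,0],[0.3,0,0,-0.13,0],[0.3,0,0,-0.13,0]]]'; python3 w.py w3;  python3 - <<'E'
from wf import *
P,ok=world("w3");print("z under disc",np.median(P[235:250,280:300,2]))
for lo,hi,zt in((133,147,140),(118,132,125.)):
  try: print(fit("w3",322,240,lo,hi,zt,90))
  except Exception as e: print(e)
E
```

```text
t: 5.8
eef_pos: [497.1, 308.5, 144.0]
tcp_rot: [3.141, 0.0, -0.0]
ft_force: [-1.1, -0.0, -1.9]
opening: 0.479
[497.15 308.49 143.97] [ 3.1415e+00  0.0000e+00 -1.0000e-04] 5.8 371.64829954431775 319.9117013815311 247.39750321496967
[[0.001, -0.971, -0.241, 70.046], [1.0, 0.001, -0.001, -0.492], [0.001, -0.241, 0.971, -170.21], [0.0, 0.0, 0.0, 1.0]]
z under disc 139.87717069162227
(array([510.7, 309.1]), np.float64(58.7), 771)
(array([487.2, 318.1]), np.float64(0.4), 3)
```

View pics/w3.png

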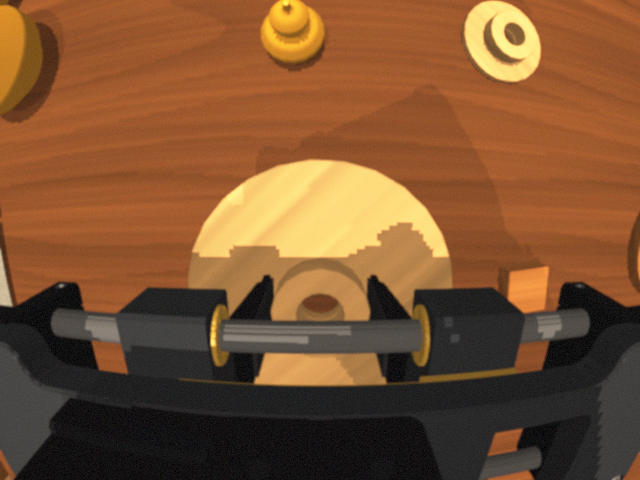

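The large tray is held level: disc arc from (190,260) over (320,160) to (450,260), and the bore at (320,305) between the fingers. I fit the arc to get the bore's position in the wrist camera's frame.

```bash
cat >> wf.py <<'E'
def held(n,z,vmax=270):
    """disc held: arc of its top edge (height z) in rows < vmax"""
    P,ok=world(n);m=(ok&(abs(P[...,2]-z)<8)).astype(np.uint8);m[:, :100]=0;m[:,540:]=0
    cn=max(cv2.findContours(m,0,cv2.CHAIN_APPROX_NONE)[0],key=cv2.contourArea)[:,0];cn=cn[cn[:,1]<vmax]
    p=plane(n,cn,z);ctr,r=circ(p)
    for _ in range(5):
        e=abs(np.hypot(*(p[:,:2]-ctr).T)-r);ctr,r=circ(p[e<=max(.7,2*np.median(e))])
    return ctr.round(1),r.round(1),len(p)
E
python3 -c "
from wf import *
print(held('w3',140.),held('w3',140.,255))"
```

```text
(array([497.5, 309.2]), np.float64(68.6), 405) (array([497.4, 309.2]), np.float64(68.6), 314)
```

```bash
python3 -m pendant '[[[0.3,0,0.02,0,0],[0.3,0,0.065,0,0],[0.3,0,0.115,0,0],[0.3,0,0.165,0,0],[0.3,0,0.215,0,0],[0.3,0,0.265,0,0],[0.3,-0.0015,0.315,0,0],[0.3,-0.003,0.355,0,0]]]'; python3 -m pendant '[[[0.3,0,0.03,0,0],[0.3,0,0.05,0,0],[0.3,0,0.061,0,0],[0.3,0,0.061,0,0],[0.3,0,0.061,0,0],[0.3,0,0.061,0.005,0],[0.3,0,0.061,0.01,0],[0.3,0,0.061,0.01,0]]]'
```

```text
t: 6.65
eef_pos: [493.6, -48.7, 143.1]
tcp_rot: [-3.141, 0.002, -0.001]
ft_force: [-0.8, -0.0, -1.1]
opening: 0.477
t: 7.45
eef_pos: [494.0, -106.6, 133.3]
tcp_rot: [-3.141, 0.001, 0.001]
ft_force: [-0.4, -0.5, -2.3]
opening: 0.482
```

```bash
python3 w.py w4; python3 -c "
from wf import *
print(held('w4',130.))"
```

```text
[ 494.01 -106.63  133.3 ] [-3.1412e+00  1.3000e-03  8.0000e-04] 7.45 371.64829954431775 319.9117013815311 247.39750321496967
[[0.001, -0.971, -0.241, 70.047], [1.0, 0.001, -0.001, -0.49], [0.001, -0.241, 0.971, -170.212], [0.0, 0.0, 0.0, 1.0]]
(array([ 494.6, -106. ]), np.float64(68.3), 400)
```

View pics/w4.png

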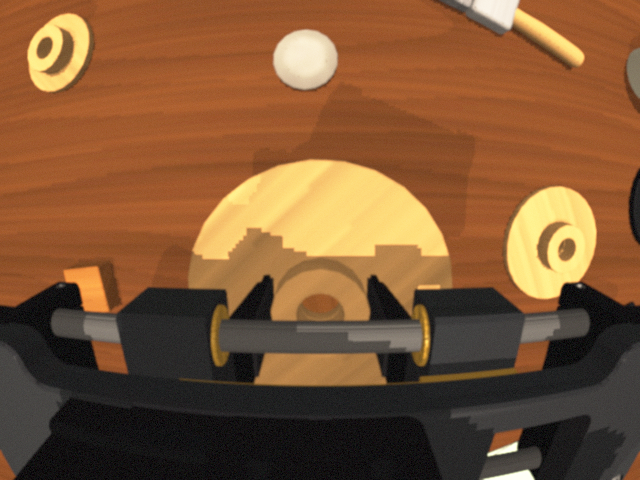

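Tray held straight over the plinth, fits within about 1 mm. I lower it in stages and watch the force.

```bash
python3 -m pendant '[[[0.3,-0.0002,0.0008,0,0],[0.3,-0.0002,0.0008,0.008,0],[0.3,-0.0002,0.0008,0.016,0],[0.3,-0.0002,0.0008,0.024,0],[0.3,-0.0002,0.0008,0.03,0],[0.3,-0.0002,0.0008,0.036,0],[0.3,-0.0002,0.0008,0.04,0],[0.3,-0.0002,0.0008,0.04,0]]]'
```

```text
t: 8.3
eef_pos: [493.9, -108.2, 93.6]
tcp_rot: [-3.141, 0.001, -0.0]
ft_force: [-1.4, -0.1, -1.3]
opening: 0.479
```

```bash
python3 -m pendant '[[[0.3,0,0,0.01,0],[0.3,0,0,0.02,0],[0.3,0,0,0.03,0],[0.3,0,0,0.04,0],[0.3,0,0,0.048,0],[0.3,0,0,0.054,0],[0.3,0,0,0.058,0],[0.3,0,0,0.058,0]]]'
```

```text
t: 9.1
eef_pos: [494.0, -108.2, 35.7]
tcp_rot: [-3.141, 0.001, -0.0]
ft_force: [0.2, -0.7, -1.9]
opening: 0.478
```

```bash
python3 -m pendant '[[[0.3,0,0,0.0005,0],[0.3,0,0,0.001,0],[0.3,0,0,0.0014,0],[0.3,0,0,0.0018,0],[0.3,0,0,0.0022,0],[0.3,0,0,0.0022,0],[0.3,0,0,0.0022,0],[0.3,0,0,0.0022,0]]]'
```

```text
t: 9.9
eef_pos: [494.2, -108.2, 34.1]
tcp_rot: [3.141, -0.0, -0.0]
ft_force: [-1.7, 0.8, 4.1]
opening: 0.479
```

Seated (upward force, z = 34.1). Release and rise.

```bash
python3 -m pendant '[[[1,0,0,0,0],[1,0,0,0,0],[1,0,0,0,0],[1,0,0,0,0],[1,0,0,0,0],[1,0,0,0,0],[1,0,0,0,0],[1,0,0,0,0]]]'; python3 -m pendant '[[[1,0,0,-0.02,0],[1,0,0,-0.05,0],[1,0,0,-0.09,0],[1,0,0,-0.13,0],[1,0,0,-0.16,0],[1,0,0,-0.18,0],[1,0,0,-0.18,0],[1,0,0,-0.18,0]]]'; python3 w.py w5; python3 - <<'E'
from wf import *
P,ok=world("w5")
print("disc",fit("w5",322,223,24,36,30,90),"hub",fit("w5",322,230,43,57,50,40),"tip",fit("w5",322,243,95,112,104,25))
print("disc z",np.median(P[180:200,300:340,2]))
print("med",fit("w5",514,225,5,15,10,75),fit("w5",520,230,24,36,30,40))
E
```

```text
t: 10.7
eef_pos: [494.1, -108.2, 33.9]
tcp_rot: [3.142, -0.0, -0.0]
ft_force: [0.3, -0.2, -0.7]
opening: 0.996
t: 11.5
eef_pos: [493.9, -108.1, 213.6]
tcp_rot: [3.141, -0.0, -0.0]
ft_force: [0.4, -0.9, -0.1]
opening: 1.0
[ 493.88 -108.09  213.58] [ 3.1415e+00 -1.0000e-04 -2.0000e-04] 11.5 371.64829954431775 319.9117013815311 247.39750321496967
[[0.001, -0.971, -0.241, 70.046], [1.0, 0.001, -0.001, -0.492], [0.001, -0.241, 0.971, -170.209], [0.0, 0.0, 0.0, 1.0]]
disc (array([ 494.2, -107.4]), np.float64(68.8), 413) hub (array([ 494.5, -107.4]), np.float64(22.4), 144) tip (array([ 495.9, -107. ]), np.float64(7.1), 58)
disc z 30.1389629204825
med (array([ 495.2, -325.4]), np.float64(54.5), 256) (array([ 495.2, -324.8]), np.float64(22.8), 112)
```

View pics/w5.png

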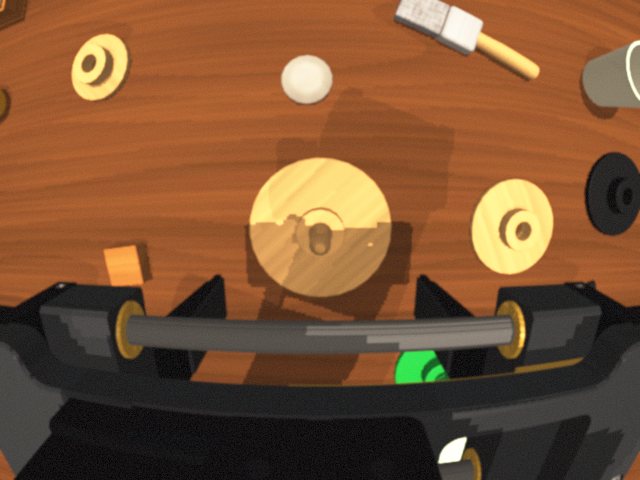

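Large tray is down on the plinth (disc top at z = 30, dowel tip showing at (319,238)) and the other things are unmoved. Now the medium tray.

```bash
python3 -m pendant '[[[1,0.001,0.045,0,0],[1,0.001,0.09,0,0],[1,0.001,0.135,0,0],[1,0.001,0.18,0.01,0],[1,0.001,0.21,0.03,0],[1,0.001,0.2177,0.06,0],[1,0.001,0.2177,0.09,0],[1,0.001,0.2177,0.1,0]]]'
```

```text
t: 12.35
eef_pos: [493.4, -325.1, 109.7]
tcp_rot: [-3.137, 0.005, -0.001]
ft_force: [-0.2, 0.3, 0.1]
opening: 1.001
```

```bash
python3 -m pendant '[[[1,0.0003,0,0,0],[1,0.0003,0,0.02,0],[1,0.0003,0,0.045,0],[1,0.0003,0,0.07,0],[1,0.0003,0,0.088,0],[1,0.0003,0,0.098,0],[1,0.0003,0,0.0998,0],[1,0.0003,0,0.0998,0]]]';python3 -m pendant '[[[0.3,0,0,0,0],[0.3,0,0,0,0],[0.3,0,0,0,0],[0.3,0,0,0,0],[0.3,0,0,0,0],[0.3,0,0,0,0],[0.3,0,0,0,0],[0.3,0,0,0,0]]]'
```

```text
t: 13.15
eef_pos: [495.8, -326.1, 14.9]
tcp_rot: [3.141, -0.001, 0.0]
ft_force: [0.5, 0.8, 0.6]
opening: 0.999
t: 13.95
eef_pos: [495.4, -325.9, 14.1]
tcp_rot: [3.141, -0.0, -0.0]
ft_force: [0.2, -0.3, -0.2]
opening: 0.475
```

```bash
python3 -m pendant '[[[0.3,0,0,-0.01,0],[0.3,0,0,-0.03,0],[0.3,0,0,-0.06,0],[0.3,0,0,-0.09,0],[0.3,0,0,-0.115,0],[0.3,0,0,-0.13,0],[0.3,0,0,-0.13,0],[0.3,0,0,-0.13,0]]]'; python3 -m pendant '[[[0.3,0,-0.02,0,0],[0.3,0,-0.06,0,0],[0.3,0,-0.105,0,0],[0.3,-0.0005,-0.15,0,0],[0.3,-0.0009,-0.19,0,0],[0.3,-0.0009,-0.21,0,0],[0.3,-0.0009,-0.218,0,0],[0.3,-0.0009,-0.218,0,0]]]';  python3 -m pendant '[[[0.3,0,0,0,0],[0.3,0,0,0,0],[0.3,0,0,0.005,0],[0.3,0,0,0.01,0],[0.3,0,0,0.01,0],[0.3,0,0,0.01,0],[0.3,0,0,0.01,0],[0.3,0,0,0.01,0]]]';python3 w.py w6; python3 -c "
from wf import *
print(held('w6',130.))"
```

```text
t: 14.75
eef_pos: [495.2, -325.7, 144.1]
tcp_rot: [3.141, -0.0, -0.0]
ft_force: [0.6, -0.3, -1.5]
opening: 0.476
t: 15.55
eef_pos: [494.2, -106.8, 143.7]
tcp_rot: [-3.141, 0.001, 0.001]
ft_force: [0.2, -1.0, -0.7]
opening: 0.477
t: 16.35
eef_pos: [494.6, -107.9, 134.2]
tcp_rot: [3.141, -0.0, -0.0]
ft_force: [-0.5, 0.6, -0.2]
opening: 0.477
[ 494.6  -107.91  134.24] [ 3.1414e+00 -2.0000e-04 -1.0000e-04] 16.35 371.64829954431775 319.9117013815311 247.39750321496967
[[0.001, -0.971, -0.241, 70.046], [1.0, 0.001, -0.001, -0.492], [0.001, -0.241, 0.971, -170.209], [0.0, 0.0, 0.0, 1.0]]
(array([ 494.9, -107.3]), np.float64(53.5), 315)
```

```bash
python3 -m pendant '[[[0.3,-0.0004,0,0,0],[0.3,-0.0004,0,0.008,0],[0.3,-0.0004,0,0.016,0],[0.3,-0.0004,0,0.024,0],[0.3,-0.0004,0,0.03,0],[0.3,-0.0004,0,0.036,0],[0.3,-0.0004,0,0.04,0],[0.3,-0.0004,0,0.04,0]]]'
```

```text
t: 17.2
eef_pos: [493.9, -107.8, 93.5]
tcp_rot: [-3.141, 0.001, -0.0]
ft_force: [0.1, -0.2, -0.9]
opening: 0.477
```

```bash
python3 -m pendant '[[[0.3,0,0,0.008,0],[0.3,0,0,0.015,0],[0.3,0,0,0.021,0],[0.3,0,0,0.025,0],[0.3,0,0,0.028,0],[0.3,0,0,0.028,0],[0.3,0,0,0.028,0],[0.3,0,0,0.028,0]]]'; python3 -m pendant '[[[0.3,0,0,0.0005,0],[0.3,0,0,0.001,0],[0.3,0,0,0.0014,0],[0.3,0,0,0.0018,0],[0.3,0,0,0.0022,0],[0.3,0,0,0.0022,0],[0.3,0,0,0.0022,0],[0.3,0,0,0.0022,0]]]'
```

```text
t: 18.0
eef_pos: [494.2, -107.9, 66.3]
tcp_rot: [3.141, -0.0, -0.0]
ft_force: [0.4, 0.6, -0.1]
opening: 0.477
t: 18.8
eef_pos: [494.1, -107.9, 64.1]
tcp_rot: [3.141, -0.0, -0.0]
ft_force: [-0.6, -0.0, 4.8]
opening: 0.48
```

```bash
python3 -m pendant '[[[1,0,0,0,0],[1,0,0,0,0],[1,0,0,0,0],[1,0,0,0,0],[1,0,0,0,0],[1,0,0,0,0],[1,0,0,0,0],[1,0,0,0,0]]]'; python3 -m pendant '[[[1,0,0,-0.02,0],[1,0,0,-0.05,0],[1,0,0,-0.09,0],[1,0,0,-0.13,0],[1,0,0,-0.15,0],[1,0,0,-0.15,0],[1,0,0,-0.15,0],[1,0,0,-0.15,0]]]'; python3 w.py w7; python3 - <<'E'
from wf import *
print("disc",fit("w7",322,223,54,66,60,75),"hub",fit("w7",322,230,73,87,80,40))
P,ok=world("w7")
v,u=np.nonzero(ok&(np.hypot(P[...,0]-494,P[...,1]+107)<50)&(np.hypot(P[...,0]-494,P[...,1]+107)>30)&(P[...,2]>45));print("disc z",np.median(P[v,u,2]))
print("small",fit("w7",100,65,5,15,10,60),fit("w7",94,62,24,36,30,40))
E
```

```text
t: 19.6
eef_pos: [494.1, -107.9, 63.9]
tcp_rot: [3.141, -0.0, -0.0]
ft_force: [-0.7, 0.3, -0.1]
opening: 0.993
t: 20.4
eef_pos: [493.6, -107.7, 212.7]
tcp_rot: [-3.141, 0.002, -0.0]
ft_force: [-0.1, 0.0, -0.4]
opening: 1.001
[ 493.64 -107.74  212.73] [-3.141e+00  1.900e-03 -3.000e-04] 20.4 371.64829954431775 319.9117013815311 247.39750321496967
[[0.001, -0.971, -0.241, 70.046], [1.0, 0.001, -0.001, -0.493], [0.001, -0.241, 0.971, -170.214], [0.0, 0.0, 0.0, 1.0]]
disc (array([ 493.6, -107.1]), np.float64(54.0), 354) hub (array([ 493.9, -107.2]), np.float64(22.4), 162)
disc z 323.82498030639397
small (array([681.8, 143.1]), np.float64(39.8), 262) (array([681.8, 142.7]), np.float64(23.5), 110)
```

```bash
python3 -m pendant '[[[1,0.0268,-0.0357,0,0],[1,0.0536,-0.0714,0,0],[1,0.0804,-0.107,0,0],[1,0.107,-0.143,0,0],[1,0.134,-0.1785,0,0],[1,0.161,-0.214,0,0],[1,0.1878,-0.25,0,0],[1,0.1878,-0.25,0,0]]]'; python3 -m pendant '[[[1,0,0,0,0],[1,0,0,0,0],[1,0,0,0,0],[1,0,0,0,0],[1,0,0,0,0],[1,0,0,0,0],[1,0,0,0,0],[1,0,0,0,0]]]'; python3 w.py w8; python3 - <<'E'
from wf import *
print("disc",fit("w8",322,223,5,15,10,60),"hub",fit("w8",322,230,24,36,30,40))
E
```

```text
t: 21.25
eef_pos: [683.4, 146.1, 211.3]
tcp_rot: [-3.141, 0.002, 0.003]
ft_force: [-1.4, -0.5, -0.6]
opening: 1.0
t: 22.05
eef_pos: [682.0, 142.0, 214.0]
tcp_rot: [3.141, -0.0, -0.0]
ft_force: [0.7, -0.7, -0.8]
opening: 1.002
[681.97 142.01 213.97] [ 3.1415e+00 -1.0000e-04 -3.0000e-04] 22.05 371.64829954431775 319.9117013815311 247.39750321496967
[[0.001, -0.971, -0.241, 70.046], [1.0, 0.001, -0.001, -0.493], [0.001, -0.241, 0.971, -170.209], [0.0, 0.0, 0.0, 1.0]]
disc (array([683.4, 144.6]), np.float64(39.1), 227) hub (array([683.5, 144.7]), np.float64(22.3), 137)
```

```bash
python3 -m pendant '[[[1,0.0012,-0.002,0.035,0],[1,0.0012,-0.002,0.07,0],[1,0.0012,-0.002,0.105,0],[1,0.0012,-0.002,0.14,0],[1,0.0012,-0.002,0.17,0],[1,0.0012,-0.002,0.19,0],[1,0.0012,-0.002,0.1998,0],[1,0.0012,-0.002,0.1998,0]]]'; python3 -m pendant '[[[0.3,0,0,0,0],[0.3,0,0,0,0],[0.3,0,0,0,0],[0.3,0,0,0,0],[0.3,0,0,0,0],[0.3,0,0,0,0],[0.3,0,0,0,0],[0.3,0,0,0,0]]]'
```

```text
t: 22.9
eef_pos: [682.7, 144.0, 13.0]
tcp_rot: [3.141, 0.002, -0.0]
ft_force: [-0.0, -0.1, -0.1]
opening: 0.997
t: 23.7
eef_pos: [683.2, 144.0, 14.2]
tcp_rot: [3.141, -0.0, -0.0]
ft_force: [-0.0, -0.1, 1.9]
opening: 0.48
```

```bash
python3 -m pendant '[[[0.3,0,0,-0.01,0],[0.3,0,0,-0.03,0],[0.3,0,0,-0.06,0],[0.3,0,0,-0.09,0],[0.3,0,0,-0.115,0],[0.3,0,0,-0.13,0],[0.3,0,0,-0.13,0],[0.3,0,0,-0.13,0]]]'; python3 -m pendant '[[[0.3,-0.015,0.02,0,0],[0.3,-0.04,0.053,0,0],[0.3,-0.067,0.089,0,0],[0.3,-0.095,0.127,0,0],[0.3,-0.122,0.163,0,0],[0.3,-0.15,0.2,0,0],[0.3,-0.172,0.23,0,0],[0.3,-0.189,0.252,0,0]]]';  python3 -m pendant '[[[0.3,0,0,0,0],[0.3,0,0,0,0],[0.3,0,0,0.005,0],[0.3,0,0,0.01,0],[0.3,0,0,0.01,0],[0.3,0,0,0.01,0],[0.3,0,0,0.01,0],[0.3,0,0,0.01,0]]]';python3 w.py w9; python3 -c "
from wf import *
print(held('w9',130.))"
```

```text
t: 24.5
eef_pos: [682.8, 144.0, 143.4]
tcp_rot: [3.141, 0.001, -0.0]
ft_force: [0.4, 0.2, -1.4]
opening: 0.477
t: 25.3
eef_pos: [492.1, -109.2, 142.9]
tcp_rot: [-3.141, 0.003, -0.001]
ft_force: [0.6, -0.4, -0.7]
opening: 0.478
t: 26.1
eef_pos: [494.2, -107.8, 134.2]
tcp_rot: [3.141, -0.0, 0.0]
ft_force: [-0.9, -0.5, -1.1]
opening: 0.476
[ 494.23 -107.79  134.23] [ 3.1414e+00 -2.0000e-04  0.0000e+00] 26.1 371.64829954431775 319.9117013815311 247.39750321496967
[[0.001, -0.971, -0.241, 70.046], [1.0, 0.001, -0.001, -0.492], [0.001, -0.241, 0.971, -170.209], [0.0, 0.0, 0.0, 1.0]]
(array([ 496.3, -107.2]), np.float64(38.2), 243)
```

```bash
python3 -c "
from wf import *
for v in (225,240,250,260): print(v,held('w9',130.,v),held('w6',130.,v))
import cv2;i=cv2.imread('pics/w9.png')[160:340,220:420];cv2.imwrite('pics/w9c.png',cv2.resize(i,None,fx=3,fy=3))"
```

```text
225 (array([ 502.1, -107.1]), np.float64(32.5), 58) (array([ 495.6, -107.3]), np.float64(52.9), 164)
240 (array([ 496.9, -107.2]), np.float64(37.6), 111) (array([ 495.2, -107.3]), np.float64(53.3), 196)
250 (array([ 496.7, -107.1]), np.float64(37.9), 135) (array([ 495.2, -107.3]), np.float64(53.3), 216)
260 (array([ 496.5, -107.2]), np.float64(38.0), 160) (array([ 495. , -107.3]), np.float64(53.5), 237)
```

View pics/w9c.png

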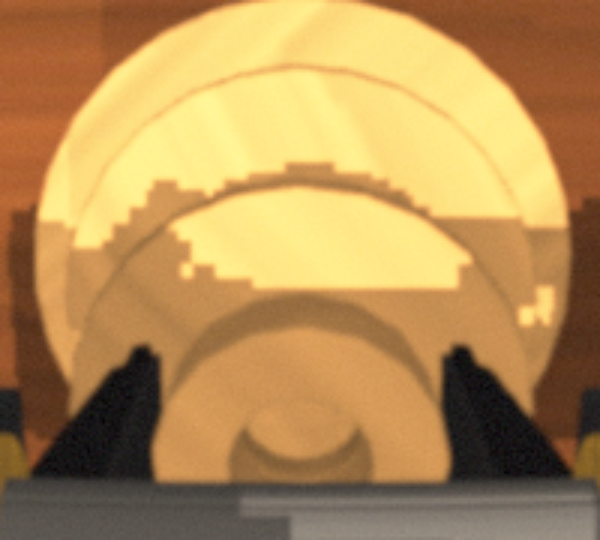

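The crop shows the held small tray in front, with the medium and large below it, concentric. The arc fit and the grasp geometry differ by about 1 mm in x, so I shift −0.7 mm in x and lower gently.

```bash
python3 -m pendant '[[[0.3,-0.0007,0,0,0],[0.3,-0.0007,0,0.003,0],[0.3,-0.0007,0,0.006,0],[0.3,-0.0007,0,0.009,0],[0.3,-0.0007,0,0.012,0],[0.3,-0.0007,0,0.015,0],[0.3,-0.0007,0,0.018,0],[0.3,-0.0007,0,0.018,0]]]'; python3 -m pendant '[[[0.3,0,0,0.003,0],[0.3,0,0,0.006,0],[0.3,0,0,0.009,0],[0.3,0,0,0.012,0],[0.3,0,0,0.015,0],[0.3,0,0,0.017,0],[0.3,0,0,0.018,0],[0.3,0,0,0.018,0]]]'
```

```text
t: 26.95
eef_pos: [493.3, -107.9, 115.7]
tcp_rot: [-3.141, 0.001, -0.0]
ft_force: [-0.2, -0.1, -0.3]
opening: 0.479
t: 27.75
eef_pos: [493.4, -107.9, 98.0]
tcp_rot: [3.142, 0.0, -0.0]
ft_force: [0.2, -0.1, 0.1]
opening: 0.479
```

```bash
python3 -m pendant '[[[0.3,0,0,0.001,0],[0.3,0,0,0.002,0],[0.3,0,0,0.0027,0],[0.3,0,0,0.0032,0],[0.3,0,0,0.0037,0],[0.3,0,0,0.0042,0],[0.3,0,0,0.0042,0],[0.3,0,0,0.0042,0]]]'
```

```text
t: 28.55
eef_pos: [493.5, -107.9, 94.1]
tcp_rot: [3.141, -0.0, -0.0]
ft_force: [-1.1, 1.1, 3.4]
opening: 0.483
```

```bash
python3 -m pendant '[[[1,0,0,0,0],[1,0,0,0,0],[1,0,0,0,0],[1,0,0,0,0],[1,0,0,0,0],[1,0,0,0,0],[1,0,0,0,0],[1,0,0,0,0]]]'; python3 -m pendant '[[[1,0,0,-0.02,0],[1,0,0,-0.05,0],[1,0,0,-0.09,0],[1,0,0,-0.13,0],[1,0,0,-0.15,0],[1,0,0,-0.15,0],[1,0,0,-0.15,0],[1,0,0,-0.15,0]]]'; python3 -m pendant '[[[1,0,0.045,0,0],[1,0,0.09,0,0],[1,0,0.135,0,0],[1,0,0.18,0,0],[1,0,0.22,0,0],[1,0,0.25,0,0],[1,0,0.25,0,0],[1,0,0.25,0,0]]]'; python3 - <<'E'
from cell import env
from h import *
ims=[]
for n in("top","scene"):
    c=env.read_camera(n);P=pts(c);d=np.hypot(P[...,0]-493,P[...,1]+107)
    for a,b,z in((0,20,110),(28,37,90),(44,52,60),(59,67,30)):
        m=(d>a)&(d<b)&(abs(P[...,2]-z)<12)&(c["range_z"]>0);q=P[m]
        if len(q)>5:
            A=np.c_[q[:,:2]-[493,-107],np.ones(len(q))];k=np.linalg.lstsq(A,q[:,2],rcond=None)[0]
            print(n,z,"z",np.median(q[:,2]).round(1),"tilt",k[:2].round(3),len(q))
    ims.append(cv2.resize(c["image"],(400,300)) if n=="top" else cv2.resize(c["image"][150:400,200:533],(400,300)))
cv2.imwrite("pics/end.png",np.hstack(ims))
E
```

```text
t: 29.35
eef_pos: [493.4, -107.9, 93.9]
tcp_rot: [3.142, 0.0, -0.0]
ft_force: [0.6, 0.2, -0.1]
opening: 0.997
t: 30.15
eef_pos: [492.9, -107.7, 242.7]
tcp_rot: [-3.141, 0.002, -0.0]
ft_force: [-0.8, 0.1, 0.2]
opening: 0.998
t: 30.95
eef_pos: [492.9, -357.8, 242.3]
tcp_rot: [-3.14, 0.002, -0.001]
ft_force: [-0.1, -0.3, -0.2]
opening: 1.002
top 110 z 109.4 tilt [ 0.014 -0.034] 231
top 90 z 90.1 tilt [-0.002  0.004] 394
top 60 z 60.2 tilt [-0.008  0.003] 493
top 30 z 30.2 tilt [-0.004  0.003] 595
scene 110 z 110.5 tilt [0.054 0.029] 151
scene 90 z 91.7 tilt [-0.024  0.017] 193
scene 60 z 61.5 tilt [0.003 0.003] 213
scene 30 z 31.4 tilt [-0.015  0.008] 257
```

View pics/end.png

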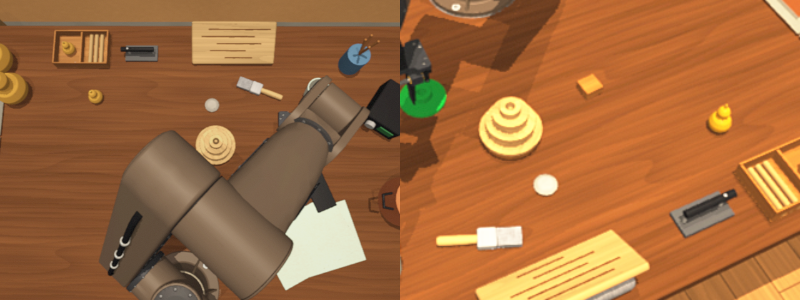

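The stand is complete: disc tops are at 30/60/90 mm and the hub top at 110, all level. The bystanders are where they were and the arm is clear.

```bash
python3 -c "
from cell import env
env.job_done()"
```

```text
the job is handed in; nothing more can be done
```

The stand is assembled: I lowered the large, medium and small trays down the dowel in that order, let go of each, and handed the job in at about 31 s.

- **Seating:** each tray came to rest with a light contact of 3–5 N. In the top camera the disc tops are at 30.2, 60.2 and 90.1 mm and the top hub at 109.4 mm; the expected heights are 30, 60, 90 and 110 mm. The three discs are level in that view.
- **Other things on the bench:** the pebble, offcut, gourd and brush look unmoved in the last pictures. I did not see the black look-alike in those, as it was hidden or outside the crop. I did not go near either look-alike, and the arm ended clear of everything.
- **Checks that disagreed:** the scene camera read about 1.5 mm higher on the discs, which is within its calibration. Its slope readings on the small tray and the hub top were noisier, and I put those down to the oblique view. Before the small tray went on, its wrist-camera fit was about 1–2 mm off the grasp geometry in x. I shifted it 0.7 mm and it went down without resistance.

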